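# Take the lid off the vibratory tumbler and rack it

### The job

The batch in the vibratory tumbler is done. Swing the black steel lever fully round, clear of the lid, raise the lid on its lift-off hinge until it stands upright, lift it straight up off its pins, and stand it upright, hinge end down, in the free slot of the drip rack, gently and without dropping it. Leave everything else on the bench and in the rack where it is.

Things in the scene. Friction and masses are not known exactly. Their poses are not given: they have to be found in the camera images.
- tumbler: Vibratory tumbler, fixed to the bench: grey base 200 (x) by 180 (y) by 45 high, black round bowl on springs above its centre, rim 126 mm outside diameter at 127 mm height. Origin: underside centre, below the bowl's centre. Own x points from the lid's lip towards the hinge (away from the robot at yaw 0), y left, z up.
- pins (a point): Middle of the hinge axis, fixed on the tumbler: 85 mm along its x from the bowl's centre, 131 mm high; the axis runs along the tumbler's y. Two flat-sided steel pins (6 thick, 15 tall, 22 long) point left and right from a 48 mm wide bracket; the lid's knuckles sit on them 35 mm left and right of the middle.
- back_stop (a point): Top of the hinge's back stop (28 wide), 32 mm above the pin axis and 6.5 mm behind it. The raised lid leans on it about 6 degrees beyond vertical and rests there by itself; before it has passed vertical nothing holds it up.
- lid: Loose grey plastic lid, about 0.28 kg. Origin: on the axis of its hinge knuckles, midway between them. Shut: x points from lip to hinge, z up; upright: x points down. Plate 8 thick (z -4 to 4 mm): disc of radius 70 centred at x = -85, lip 64 wide from there to x = -185, hinge flange 96 wide. A low dome (4.5 mm) on the disc's outside; a curved skirt to z = -14 along each side of the disc, x = -67 to -137; none at the front.
- lid_knuckles (a point): Same point as the lid's origin. Knuckles 16 wide at y = -35 and 35 mm, 25 mm thick, ending 11 mm beyond the axis. Their mouths open to the lid's +x and pass the flat pins only with the lid within about 10 degrees of upright; then it lifts straight up, clear after 22 mm. Upright on the pins the lid sits 3 mm lower than shut.
- lid_lip (a point): Middle of the outer edge of the lid's lip, in the plate's mid-plane, x = -185 mm in the lid's frame. With the lid shut the lip stands out 37 mm beyond the bowl's rim, 127 to 135 mm above the bench, with open space under it.
- lever (a joint): Black steel lever beside the bowl. Rad, grows counter-clockwise seen from above (the handle's end swings towards the tumbler's +x). 0: locked, handle pointing straight out from the bowl, dog over the lid's edge; dog clear of the lid from about 1.05; end of travel 1.45. About 0.06 N m of friction; stays where it is left.
- lever_pivot (a point): The lever's upright pivot, at its bar's underside, 137 mm high: 92 mm from the bowl's centre, 105 degrees clockwise seen from above from the tumbler's x axis. The flat bar is 14 wide, 6 thick; 44 mm of dog on the bowl's side of the pivot, 72 mm of handle on the other.
- lever_grip (a point): Top of the upright round grip (14 mm diameter, 137 to 167 mm above the bench) near the end of the lever's handle, 65 mm from the pivot.
- rack: Steel drip rack, fixed: tray 176 (x) by 170 (y), floor 12 mm high, rim 24 mm high. Four upright wire hoops (5 mm wire, 105 wide in y, 100 mm high) at x = -66, -22, 22, 66 mm make three slots at x = -44, 0, 44, each 39 mm clear, running along the rack's y. Origin: underside centre.
- pad: Black rubber strip 30 (x) by 100 (y) by 3 thick, fixed on the floor of the rack's only free slot (the other slots have such strips too, under the gear that stands in them). Origin: centre of its underside, 12 mm above the bench; axes as the rack's. Its slot differs from run to run.
- screen: Sorting screen in an aluminium frame, 22 by 120 by 100 high, standing in one slot of the rack. Origin: underside centre. Leave alone.
- tray: White perforated draining tray, 24 by 110 by 90 high, standing in another slot of the rack. Origin: underside centre. Leave alone.
- grit_bottle: Tall grey grit canister with black cap, 56 mm diameter, 190 high, standing at the back between tumbler and rack. Origin: underside centre. Leave alone.
- jar: Clear jar with steel cap, 56 mm diameter, 75 high. Origin: underside centre. Leave alone.
- vial: Amber glass vial with black cap, 24 mm diameter, 61 high. Origin: underside centre. Leave alone.
- pan_weight: Brass pan weight, 34 mm diameter, 50 high. Origin: underside centre. Leave alone.
- pebble: Mottled green serpentine pebble, 42 mm across, 25 high. Origin: underside centre. Leave alone.
- brush: Brush lying at the back of the bench. Leave alone.
Things that resemble listed ones, but are neither listed nor needed, are in the scene too. Of the things that look like the rack, take the one that is farthest to the robot's left at the start.

How it is judged:
On the way, in this order (a step that is already met when the one before it is completed fails the run):
1. the lever is swung clear of the lid (value of joint lever above 1.1 rad), for 0.1 s.
2. the lid stands upright (within about 15 degrees), still on its pins (angle between lid's own x axis and vertical above 2.88 rad and distance between lid and pins below 0.012 m), for 0.2 s.
3. the lid is lifted straight up clear of its pins: at least 25 mm up, still upright and above the hinge (z of lid in the frame of pins above 0.025 m and horizontal distance between lid and pins below 0.05 m and angle between lid's own x axis and vertical above 2.75 rad), for 0.05 s.
At the end, for the whole second after the job is handed in: The lid stands at rest, knuckles down on the rubber strip of the free slot (knuckle axis within 20 mm across and 35 mm along the slot of the strip's centre), within 22 degrees of upright and 17 degrees of the slot's direction, either face forward; the lever is still over 1.05 rad (angle between lid's own x axis and vertical above 2.75 rad and x of lid in the frame of pad between -0.02 and 0.02 m and y of lid in the frame of pad between -0.035 and 0.035 m and z of lid in the frame of pad below 0.025 m and angle between the y axis of lid and the y axis of rack, either way round below 0.3 rad and value of joint lever above 1.05 rad and linear speed of lid below 0.02 m/s and angular speed of lid below 0.1 rad/s); the robot touches nothing.
It fails at once if a bystander on the bench or in the rack is shoved (over 25 mm) or knocked over (distance of any of screen, tray, grit_bottle, jar, vial, pan_weight, pebble, brush from where it was at the start of the episode above 0.025 m or angle between any of screen, tray, grit_bottle, jar, vial, pan_weight, pebble's own z axis and vertical above 0.5 rad).
It fails at once if the lid is dropped (falls at over 0.6 m/s with no finger on it) (linear speed of lid above 0.6 m/s and contact force between lid and the fingers below 0.05 N and contact force between lid and the arm below 0.05 N).
It also fails if it takes over 67 s, if anything falls off the work surface, if the arm or the gripper's body presses on something with over 40 N, if the wrist force passes 120 N, or if a joint passes its speed limit or range.

### The arm

A 6-joint arm with a two-finger parallel gripper is mounted at the origin on the work surface. World frame = base frame: x ahead of the robot, y to its left, z up, the work surface at z = 0. Lengths are in m, angles in rad, forces in N, time in s.
With the tool pointing down it reaches from about 0.35 to 0.85 m from the base axis. Payload 8.1 kg.
Tool frame: the origin (TCP) lies midway between the tips of the shut fingers; the grasp point (between the pads) lies 19 mm behind it; z points along the fingers, y is the line along which they close (so a half turn about z gives the same grasp; the last joint's range is limited). The gripper opens to 85 mm and grips with 20 to 120 N. Pads are 22 mm wide; open, the fingers measure 114 mm over their backs; the gripper's body (76 mm by 85 mm) begins 54 mm behind the grasp point. The pads swing forward as they close: fully open they stand 13 mm farther back than shut.
Start: joints at [-1.201, 0.13, 1.488, -0, 1.523, -0.085], TCP at [0.264, -0.539, 0.231] pointing down, gripper open.
Joint ranges: [-2.96, 2.96], [-0.89, 2.26], [0.02, 2.5], [-1.34, 4.48], [0, 2.73], [-2.66, 2.66]. Speed limits (rad/s): [2.39, 2.39, 2.79, 3.14, 3.14, 3.14].

### API

Orientations are given as a rotation vector (axis times angle).
In Python, from workcell import * gives the robot as it stands. The module is installed in compiled form; this text tells all that it offers.
- The arm moves only by the tool arm_command, never from a script. Its argument "steps" is a list of rows, each a list of 7 numbers: the turn, a rotation vector about the tool's x, y, z in rad, then the shift along the tool's x, y, z in mm, then the finger opening in mm, from 0 to 85.4. In form: [[wx, wy, wz, tx, ty, tz, gripper], ...]. A call has 1 to 20 rows; each row is the pose to reach, as a shift and turn from the pose commanded when the call began, along the tool's axes at that moment; what a row does not reach only later rows make up. A row lasts 1/10 s, in which the tool goes at most 50 mm and 8.59 degrees, less where a joint would pass 70% of its speed; a pose out of reach is approached as far as the arm can. A call with a gripper value outside its range is refused whole. The fingers move at their own pace and stop on an object; "force" is the grip in N (left out, the last holds). Time passes only in rows, so rows that repeat a pose let the fingers close. It gives the time, the measured TCP pose, the force, the opening and the grip force at its end, in the units of the state.
- get_obs(): the state, without advancing time (a new reading comes with each control period).
- camera(name): name is "side" or "top"; returns (picture, depth): 384x512x3 uint8, red, green, blue; 384x512 float32, m along the optical axis (not along the pixel's ray), 0 where there is no reading.
- camera_model(name): a dict with "K" (3x3 intrinsics, pixels), "k1" (the pictures are not rectified: a ray, as slopes to the right and down, at radius r is drawn at 1 + k1 r^2 times it, then the intrinsics apply), "extrinsics" (4x4, takes a point from world to camera coordinates). Camera axes: x right, y up, looking along -z (the intrinsics and any distortion apply to the point x, -y, -z); pixel columns grow to the right and rows downward; lengths in m; the calibration is good to about 2 mm. A picture is of the moment at which its call begins. camera_model takes no time and is no camera call.
- close_job(): hands the job in; it is judged then, once.
The state is a dict: "t": time; "joint_positions": joint angles; "joint_velocities": joint speeds; "joint_efforts": joint torques, N m; "tool_pos": TCP position; "eef_rot": TCP orientation; "ft_force": force on the tool from outside, world axes, zero at the start; "torque": the same for the moment, N m; "grip_width": finger opening in m; "grasp_force": force on a finger pad.
Only numpy, scipy, OpenCV 4.12 (cv2) and the standard library are available. Lean on these libraries where they do the work, as an engineer would, in place of code of your own. Each camera call takes 0.05 s, during which the arm holds its last target. There are 200 camera calls.

## Working session

There is one attempt and no reset: what is moved stays moved. The work goes in short steps, Python scripts to look and compute and a tool call to move; the robot and the scene stay as the last step left them, time stands still between calls to the robot, and variables do not carry over. Pictures are saved under pics/ and viewed, at most 13 in all, crops included, and the job is handed in when it is done.

Besides the shell and the picture viewer there is one more tool, called as a command line: name --pt "numbers of a row" for each row, then --argument value for the rest. arm_command: Moves the arm, as the interface text tells. Its arguments: {"type":"object","properties":{"steps":{"type":"array"},"force":{"type":"number"}},"required":["steps"]}

```bash
mkdir -p pics
cat > h.py <<'E'
from workcell import *
import numpy as np, cv2
from scipy.spatial.transform import Rotation as R
def snap(n):
    im,d=camera(n); np.savez(f'{n}.npz',im=im,d=d); return im,d
def px2ray(n,u,v):
    m=camera_model(n);K=m['K'];k=m['k1'];T=np.array(m['extrinsics'])
    a=np.array([(u-K[0][2])/K[0][0],(v-K[1][2])/K[1][1]]);s=a.copy()
    for _ in range(20): s=a/(1+k*(s@s))
    Ri=T[:3,:3].T; return -Ri@T[:3,3], Ri@np.array([s[0],-s[1],-1])
def at_z(n,u,v,z):
    o,r=px2ray(n,u,v); return o+r*(z-o[2])/r[2]
def at_d(n,u,v,d):
    o,r=px2ray(n,u,v); return o+r*d
def proj(n,p):
    m=camera_model(n);K=m['K'];T=np.array(m['extrinsics'])
    c=T[:3,:3]@np.array(p)+T[:3,3]; s=np.array([c[0],-c[1]])/-c[2]; s=s*(1+m['k1']*(s@s))
    return np.array([K[0][0]*s[0]+K[0][2],K[1][1]*s[1]+K[1][2]])
def cloud(n,im,d):
    m=camera_model(n);K=np.array(m['K'],float);T=np.array(m['extrinsics'])
    v,u=np.mgrid[:384,:512]; pts=np.stack([u.ravel(),v.ravel()],1).astype(np.float64)[:,None]
    s=cv2.undistortPoints(pts,K,np.array([m['k1'],0,0,0.]))[:,0]
    dd=d.ravel(); c=np.stack([s[:,0]*dd,-s[:,1]*dd,-dd],1)
    return ((c-T[:3,3])@T[:3,:3]).reshape(384,512,3)
E
python3 - <<'E'
from h import *
ims=[]
for n in('top','side'):
    im,d=snap(n); cv2.imwrite(f'pics/{n}0.png',cv2.resize(im[:,:,::-1],(800,600)))
    m=camera_model(n); o,r=px2ray(n,256,192); print(n,m['K'],m['k1'],o,r)
E
```

```text
top [[453.95332855   0.         261.3976468 ]
 [  0.         453.95332855 194.9876895 ]
 [  0.           0.           1.        ]] 0.04883525327572428 [ 0.41687707 -0.01641235  1.53138423] [ 0.05818941  0.02880695 -0.99798239]
side [[385.18998508   0.         251.88373063]
 [  0.         385.18998508 191.32679051]
 [  0.           0.           1.        ]] 0.027777427959967134 [0.23402982 0.67688992 0.7998052 ] [ 0.26029067 -0.6878076  -0.67770696]
```

View pics/top0.png

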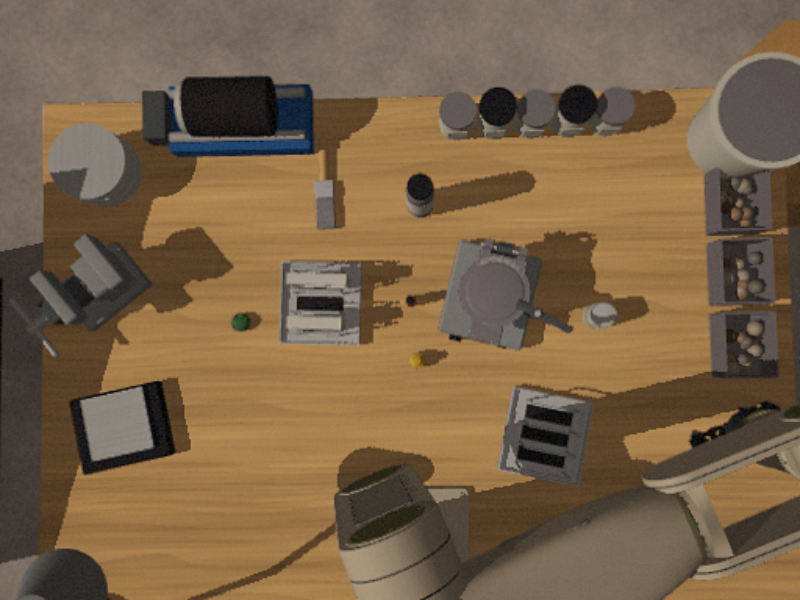

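View pics/side0.png

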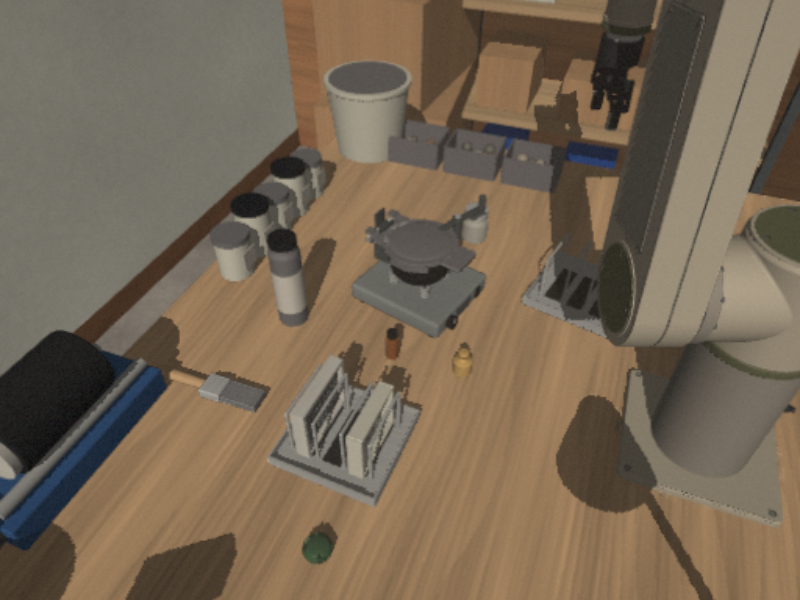

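The top view (800x600 scaling) shows two rack-like things. The left one at (320,302) holds the screen and tray with its middle slot free, and the empty one is at (545,435). The left one is the rack meant. The tumbler is at (490,295), with the lever grip near (540,313) beside the jar at (600,315). The grit bottle is at (420,195), the vial at (410,300) and the weight at (417,360).

Run:
```python
from h import *
z=np.load('top.npz');im,d=z['im'],z['d'];P=cloud('top',im,d)
s=np.load('side.npz');S=cloud('side',s['im'],s['d'])
Z=P[:,:,2]
def box(u0,u1,v0,v1):
    m=np.zeros(Z.shape,bool);m[int(v0*.64):int(v1*.64),int(u0*.64):int(u1*.64)]=1;return m
def rect(m,name):
    pts=P[m][:,:2].astype(np.float32)*1000; r=cv2.minAreaRect(pts);print(name,len(pts),r,'medz',np.median(Z[m]))
tb=box(430,600,230,360)
rect(tb&(Z>.037)&(Z<.053),'base')
lid=tb&(Z>.122)&(Z<.142); rect(lid,'lid plate')
rect(tb&(Z>.145)&(Z<.175),'high')
m=tb&(Z>.150)&(Z<.172); print(np.round(P[m][:40],3).tolist())
rk=box(270,372,250,355)
rect(rk&(Z>.006)&(Z<.03),'rack');
bl=(im.max(2)<45)&rk; rect(bl&(Z<.03),'pad')
rect(rk&(Z>.06),'gear')
for n,b in dict(jar=(580,630,295,330),vial=(400,420,290,310),wt=(405,428,348,370),grit=(400,440,170,222),peb=(228,252,310,333)).items():
    q=box(*b); zz=Z[q]; t=q&(Z>np.percentile(zz,99.5)-.008); print(n,np.round(P[t].mean(0),3),t.sum())
g=lambda a:cv2.cvtColor(a,cv2.COLOR_RGB2BGR)
a=cv2.resize(g(im)[140:240,270:400],(800,600),interpolation=cv2.INTER_CUBIC)
b=cv2.resize(g(im)[155:230,170:270],(400,300),interpolation=cv2.INTER_CUBIC)
c=cv2.resize(g(s['im'])[220:325,165:275],(400,300),interpolation=cv2.INTER_CUBIC)
e=cv2.resize(g(s['im'])[120:220,215:335],(400,300),interpolation=cv2.INTER_CUBIC)
a=cv2.resize(a,(400,300))
cv2.imwrite('pics/crop.png',np.vstack([np.hstack([a,b]),np.hstack([e,c])]))
```

```text
base 1288 ((490.1127014160156, -230.74200439453125), (324.5649108886719, 210.6814422607422), 75.53006744384766) medz 0.04498250889611791
lid plate 1946 ((516.2633666992188, -181.91656494140625), (205.3546905517578, 182.69808959960938), 11.731306076049805) medz 0.13676348976716812
high 153 ((524.276611328125, -218.2322235107422), (212.96299743652344, 143.3307342529297), 75.16224670410156) medz 0.14807682938703887
[[0.607, -0.172, 0.167], [0.608, -0.176, 0.162], [0.608, -0.179, 0.158], [0.608, -0.182, 0.159], [0.606, -0.174, 0.154], [0.605, -0.176, 0.157], [0.605, -0.179, 0.161], [0.604, -0.181, 0.165], [0.604, -0.184, 0.166], [0.604, -0.187, 0.167], [0.604, -0.19, 0.165], [0.604, -0.193, 0.166], [0.602, -0.185, 0.155], [0.602, -0.188, 0.155], [0.601, -0.191, 0.162], [0.601, -0.193, 0.163], [0.601, -0.197, 0.16], [0.601, -0.152, 0.152], [0.599, -0.197, 0.155], [0.596, -0.213, 0.151], [0.477, -0.237, 0.151], [0.477, -0.243, 0.15], [0.474, -0.225, 0.15], [0.474, -0.243, 0.151], [0.471, -0.234, 0.15], [0.471, -0.236, 0.157], [0.471, -0.239, 0.153], [0.471, -0.245, 0.154], [0.468, -0.231, 0.151], [0.468, -0.234, 0.152], [0.468, -0.237, 0.151], [0.468, -0.24, 0.152], [0.467, -0.241, 0.158], [0.467, -0.252, 0.152], [0.465, -0.24, 0.15], [0.465, -0.243, 0.151], [0.465, -0.246, 0.151], [0.458, -0.248, 0.154], [0.456, -0.24, 0.15], [0.455, -0.255, 0.15]]
rack 1981 ((505.9853515625, 201.1885528564453), (219.109619140625, 222.44131469726562), 89.01952362060547) medz 0.01361323369246139
pad 234 ((502.19451904296875, 200.24229431152344), (98.4349594116211, 27.011592864990234), 88.6937484741211) medz 0.015067984957631824
gear 808 ((497.3416748046875, 116.92657470703125), (277.1582336425781, 142.1217803955078), 86.0386734008789) medz 0.10369203216887811
jar [ 0.464 -0.381  0.101] 123
vial [0.505 0.005 0.063] 20
wt [ 0.417 -0.016  1.531] 1
grit [ 0.709 -0.02   0.211] 138
peb [ 0.417 -0.016  1.531] 2
```

View pics/crop.png

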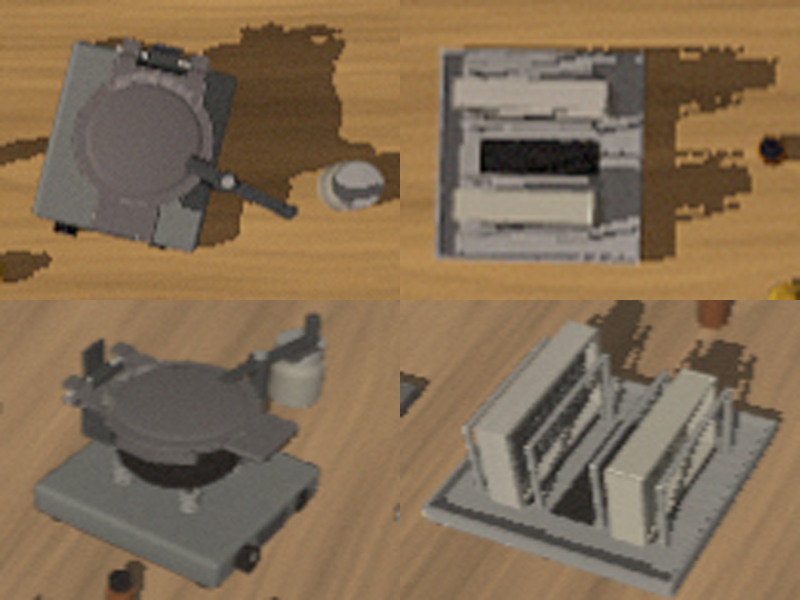

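The crop confirms it. The left rack has the screen and tray with the black strip in its middle slot. The lid has its lip towards the lower-left (crop (125,215)) and its hinge at the top (165,58). The lever runs from its pivot at about (228,182) to its grip at about (290,212).

Run:
```python
from h import *
f=lambda x,y,z:at_z('top',270+x*.325,140+y/3,z)[:2]*1000
C=[f(*c,.045) for c in((75,42),(237,75),(195,250),(35,213))]
print('corners',np.round(C,0).tolist(),'centre',np.mean(C,0))
e=C[0]-C[3]+C[1]-C[2]; print('yaw x axis',np.degrees(np.arctan2(e[1],e[0])),[np.linalg.norm(C[i]-C[i-1]) for i in range(4)])
z=np.load('top.npz');im,d=z['im'],z['d'];P=cloud('top',im,d)
Z=P[:,:,2]; X=P[:,:,0];Y=P[:,:,1]
# lid dome: points z .136-.143
m=(Z>.126)&(Z<.142)&(abs(X-.52)<.13)&(abs(Y+.17)<.11)&(im.astype(int).max(2)<140)
c,n=None,None
k=cv2.morphologyEx(m.astype(np.uint8),cv2.MORPH_OPEN,np.ones((13,13)))
cs,_=cv2.findContours(k,0,1);c=max(cs,key=cv2.contourArea);(u,v),r=cv2.minEnclosingCircle(c);print('disc',u,v,r,at_z('top',u,v,.133),cv2.fitEllipse(c))
print('knuckles',f(128,48,.14),f(200,62,.14)); print('lip mid',f(122,222,.135),'lever end',f(290,212,.167),'pivot',f(228,182,.143))
s=np.load('side.npz');S=cloud('side',s['im'],s['d'])
# lever grip top in side: crop (313,318)
u,v=215+313*.3,120+18/3
print('grip side',u,v,at_z('side',u,v,.167))
print('obs',get_obs()['tool_pos'],get_obs()['eef_rot'],get_obs()['t'])
print(R.from_rotvec(get_obs()['eef_rot']).as_matrix().round(3))
```

```text
corners [[626.0, -102.0], [586.0, -273.0], [396.0, -224.0], [440.0, -55.0]] centre [ 511.98798918 -163.50872452]
yaw x axis -14.366183354167696 [np.float64(192.22156416711178), np.float64(175.73447892312686), np.float64(196.06814083310834), np.float64(173.66501614497827)]Traceback (most recent call last):
  File "<stdin>", line 12, in <module>
ValueError: max() iterable argument is empty
```

Run:
```python
from h import *
f=lambda x,y,z:at_z('top',270+x*.325,140+y/3,z)*1000
z=np.load('top.npz');im,d=z['im'],z['d']
a=np.radians(-14.3);c=np.array([512,-163.5,0.]);ux=np.array([np.cos(a),np.sin(a),0]);uy=np.array([-ux[1],ux[0],0])
T=lambda x,y,z:c+x*ux+y*uy+[0,0,z]
piv=T(92*np.cos(np.radians(-105)),92*np.sin(np.radians(-105)),143)
g=piv+65*(np.cos(np.radians(-105))*ux+np.sin(np.radians(-105))*uy)+[0,0,24]
print('pred piv',piv,'grip',g,'lip',T(-100,0,135),'pins',T(85,0,131))
print('meas kn',f(128,48,.142),f(200,62,.142),'lip',f(122,222,.135),'lever end',f(290,212,.167),'piv',f(228,182,.143))
ov=cv2.cvtColor(im,cv2.COLOR_RGB2BGR); ov=cv2.resize(ov[130:240,270:400],None,fx=5,fy=5,interpolation=cv2.INTER_CUBIC)
def dot(p,col):
    q=(proj('top',p/1000)-[270,130]+.5)*5; cv2.circle(ov,tuple(int(t) for t in q),3,col,-1)
for t in np.arange(0,360,20): dot(T(70*np.cos(np.radians(t)),70*np.sin(np.radians(t)),135),(0,255,0))
for y in(-32,32): dot(T(-100,y,135),(0,255,0))
for y in(-35,35): dot(T(85,y,143),(255,255,0))
for x in(-100,100):
  for y in(-90,90): dot(T(x,y,45),(0,0,255))
dot(piv,(255,0,255));dot(g,(255,0,255))
cv2.imwrite('pics/ov.png',ov)
print('grip side', at_z('side',215+313*.3,126,.167),'pred px',proj('side',g/1000))
o=get_obs();print(o['tool_pos'],o['eef_rot'],R.from_rotvec(o['eef_rot']).as_matrix().round(3),o['t'])
```

```text
pred piv [ 466.97681444 -243.73037306  143.        ] grip [ 435.16695508 -300.41487577  167.        ] lip [ 415.09842686 -138.80009873  135.        ] pins [ 594.36633717 -184.49491608  131.        ]
meas kn [ 605.07279831 -149.08624408  142.        ] [ 589.07237919 -220.1642193   142.        ] lip [ 427.389531  -139.3811082  135.       ] lever end [ 434.03532172 -299.19299211  167.        ] piv [ 465.91855041 -244.26660029  143.        ]
grip side [ 0.43424905 -0.29265612  0.167     ] pred px [309.29037138 124.59970186]
[ 0.26340153 -0.53854983  0.2303576 ] [-3.05912676e+00 -7.07883048e-01  3.61010916e-04] [[ 0.898  0.439 -0.001]
 [ 0.439 -0.898  0.002]
 [ 0.    -0.002 -1.   ]] 0.1
```

View pics/ov.png

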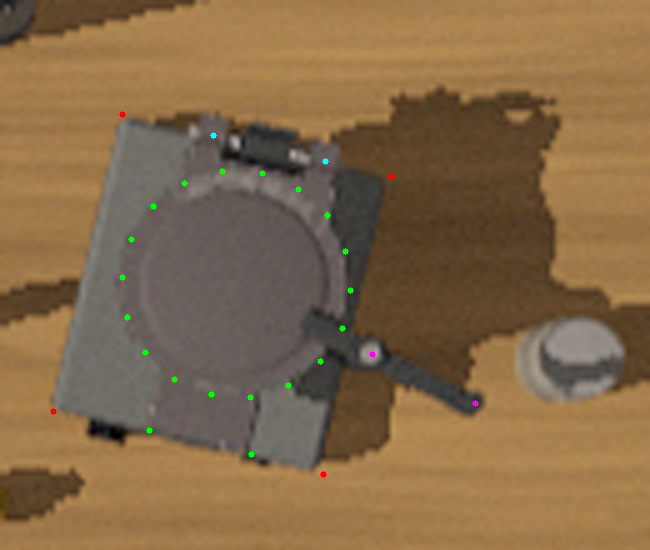

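The overlay fits: rim dots on the lid's edge, the lever pivot at (372,353) and its grip at (475,403), all within about 3 mm. Tumbler: centre (512,-163), yaw about -14°. Next I'll go above the lever grip with the fingers straddling it.

arm_command --pt "0 0 -1.326 259 -139 30 30" --pt "0 0 -1.326 259 -139 30 30" --pt "0 0 -1.326 259 -139 30 30" --pt "0 0 -1.326 259 -139 30 30" --pt "0 0 -1.326 259 -139 30 30" --pt "0 0 -1.326 259 -139 30 30" --pt "0 0 -1.326 259 -139 30 30" --pt "0 0 -1.326 259 -139 30 30" --pt "0 0 -1.326 259 -139 30 30" --pt "0 0 -1.326 259 -139 30 30" --pt "0 0 -1.326 259 -139 30 30"

```text
t: 1.2
tool_pos: [0.435, -0.3003, 0.201]
eef_rot: [-1.981, -2.438, -0.0]
ft_force: [0.1, -0.2, -0.8]
grip_width: 0.03
grasp_force: 0.0
```

```bash
cat >> h.py <<'E'
def rows(targets,base=None,q=1):
    """targets: list of (pos mm world, 3x3 or None) -> tool-frame rows from present pose"""
    o=get_obs(); p=np.array(o['tool_pos'])*1000; Rm=R.from_rotvec(o['eef_rot'])
    for t,Rt in targets:
        w=(Rm.inv()*R.from_matrix(Rt)).as_rotvec() if Rt is not None else np.zeros(3)
        print(np.round(w,3).tolist(),np.round(Rm.inv().apply(np.array(t)-p),0).tolist())
def state():
    o=get_obs(); print('t',round(o['t'],2),'tcp',np.round(np.array(o['tool_pos'])*1000,1),'F',np.round(o['ft_force'],1),'w',o['grip_width'],'gf',o['grasp_force'],'j',np.round(o['joint_positions'],2))
    print(R.from_rotvec(o['eef_rot']).as_matrix().round(3).tolist())
E
python3 - <<'E'
from h import *
state()
im,d=snap('side');P=cloud('side',im,d)
cv2.imwrite('pics/s1.png',cv2.resize(im[90:230,200:390,::-1],(760,560),interpolation=cv2.INTER_CUBIC))
piv=np.array([466.5,-244]);a0=np.radians(-119)
T=[]
for t in np.linspace(0,1.5,11): T.append(([*(piv+65*np.array([np.cos(a0+t),np.sin(a0+t)])),148],None))
rows(T)
E
```

```text
t 1.2 tcp [ 435.  -300.3  201. ] F [ 0.1 -0.2 -0.8] w 0.030047875606822764 gf 0.0 j [-0.7  -0.05  1.73 -0.    1.46 -0.91]
[[-0.205, 0.979, -0.0], [0.979, 0.205, 0.0], [0.0, -0.0, -1.0]]
[0.0, 0.0, 0.0] [-1.0, -0.0, 53.0]
[0.0, 0.0, 0.0] [-6.0, 8.0, 53.0]
[0.0, 0.0, 0.0] [-11.0, 16.0, 53.0]
[0.0, 0.0, 0.0] [-14.0, 26.0, 53.0]
[0.0, 0.0, 0.0] [-16.0, 35.0, 53.0]
[0.0, 0.0, 0.0] [-16.0, 45.0, 53.0]
[0.0, 0.0, 0.0] [-15.0, 54.0, 53.0]
[0.0, 0.0, 0.0] [-13.0, 64.0, 53.0]
[0.0, 0.0, 0.0] [-9.0, 73.0, 53.0]
[0.0, 0.0, 0.0] [-4.0, 81.0, 53.0]
[0.0, 0.0, 0.0] [3.0, 88.0, 53.0]
```

View pics/s1.png

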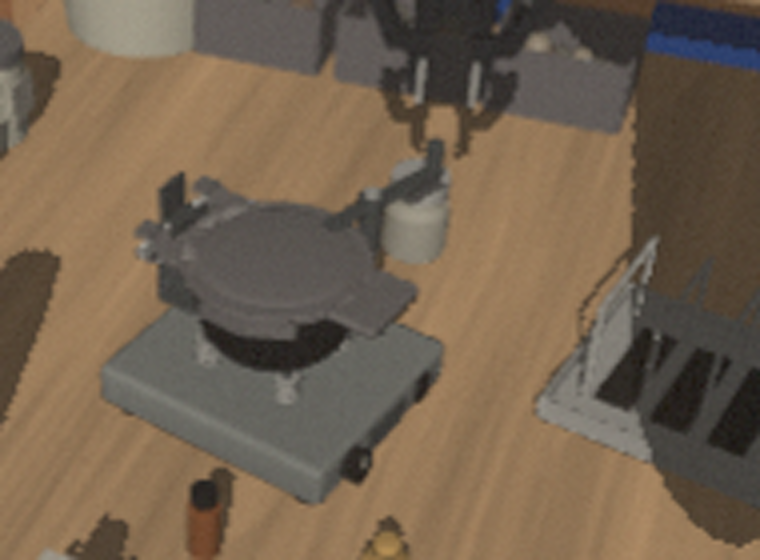

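The fingers, with tips at about (425,145) and (462,150), sit centred over the grip top at (436,148). Next I go down and swing the lever.

arm_command --pt "0 0 0 -1 0 28 30" --pt "0 0 0 -1 0 53 30" --pt "0 0 0 -1 0 53 30" --pt "0 0 0 -6 8 53 30" --pt "0 0 0 -11 16 53 30" --pt "0 0 0 -14 26 53 30" --pt "0 0 0 -16 35 53 30" --pt "0 0 0 -16 45 53 30" --pt "0 0 0 -15 54 53 30" --pt "0 0 0 -13 64 53 30" --pt "0 0 0 -9 73 53 30" --pt "0 0 0 -4 81 53 30" --pt "0 0 0 3 88 53 30" --pt "0 0 0 7 92 53 30" --pt "0 0 0 7 92 53 30"

```text
t: 2.75
tool_pos: [0.5242, -0.2733, 0.1483]
eef_rot: [-1.975, -2.443, -0.001]
ft_force: [-0.3, -0.5, 0.2]
grip_width: 0.0302
grasp_force: 0.0
```

```bash
cat >> h.py <<'E'
yaw=np.radians(-13.8);c0=np.array([512,-163.5,0.]);UX=np.array([np.cos(yaw),np.sin(yaw),0]);UY=np.array([-UX[1],UX[0],0]);UZ=np.array([0,0,1.])
def TW(x,z,y=0): return c0+x*UX+y*UY+z*UZ
def pitch(phi,sy=1):
    p=np.radians(phi); zt=np.sin(p)*UX+np.cos(p)*UZ; yt=sy*UY; return np.stack([np.cross(yt,zt),yt,zt],1)
def push(th,ph,g=11,s=15):
    t,p=np.radians([th,ph]); C=np.array([85,131])+185*np.array([-np.cos(t),np.sin(t)])+4*np.array([-np.sin(t),-np.cos(t)])
    zt=np.array([np.sin(p),np.cos(p)]); m=np.array([-zt[1],zt[0]]); q=C-g*m+s*zt; return TW(*q),pitch(ph)
E
python3 - <<'E'
from h import *
state(); o=get_obs(); p=np.array(o['tool_pos'])*1000
rows([(p+[0,0,102],None),(TW(-150,250),pitch(180)),(TW(-160,180),pitch(150))])
E
```

```text
t 2.75 tcp [ 524.2 -273.3  148.3] F [-0.3 -0.5  0.2] w 0.0301973316735519 gf 0.0 j [-0.57  0.16  1.61  0.    1.37 -0.78]
[[-0.21, 0.978, 0.0], [0.978, 0.21, 0.0], [0.0, 0.0, -1.0]]
[0.0, 0.0, 0.0] [0.0, 0.0, -102.0]
[0.0, -0.0, -1.119] [175.0, -124.0, -102.0]
[-0.292, -0.468, -1.092] [180.0, -133.0, -32.0]
```

arm_command --pt "0 0 0 0 0 -50 30" --pt "0 0 0 0 0 -100 30" --pt "0 0 0 0 0 -102 30" --pt "0 0 -1.12 175 -124 -102 0" --pt "0 0 -1.12 175 -124 -102 0" --pt "0 0 -1.12 175 -124 -102 0" --pt "0 0 -1.12 175 -124 -102 0" --pt "0 0 -1.12 175 -124 -102 0" --pt "0 0 -1.12 175 -124 -102 0" --pt "0 0 -1.12 175 -124 -102 0" --pt "0 0 -1.12 175 -124 -102 0" --pt "0 0 -1.12 175 -124 -102 0" --pt "-0.29 -0.47 -1.09 180 -133 -62 0" --pt "-0.29 -0.47 -1.09 180 -133 -62 0" --pt "-0.29 -0.47 -1.09 180 -133 -62 0" --pt "-0.29 -0.47 -1.09 180 -133 -62 0" --pt "-0.29 -0.47 -1.09 180 -133 -62 0"

```text
t: 4.45
tool_pos: [0.413, -0.1525, 0.2057]
eef_rot: [0.326, 2.644, -0.068]
ft_force: [-1.3, 0.3, -0.1]
grip_width: -0.0002
grasp_force: 0.0
```

Run:
```python
from h import *
state()
im,d=snap('top'); a=cv2.resize(im[130:260,270:420,::-1],(400,347),interpolation=cv2.INTER_CUBIC)
im,d=snap('side');b=cv2.resize(im[60:220,200:384,::-1],(400,347),interpolation=cv2.INTER_CUBIC)
cv2.imwrite('pics/s2.png',np.hstack([a,b]))
rows([(TW(-130,108),pitch(150)),push(0,150)])
```

```text
t 4.45 tcp [ 413.  -152.5  205.7] F [-1.3  0.3 -0.1] w -0.00015669886468330937 gf 0.0 j [-0.62 -0.89  2.39  0.19  1.2  -1.97]
[[-0.86, 0.241, 0.449], [0.218, 0.97, -0.104], [-0.461, 0.008, -0.887]]
[0.005, -0.046, -0.005] [73.0, 12.0, 74.0]
[0.005, -0.046, -0.005] [48.0, 12.0, 87.0]
```

View pics/s2.png

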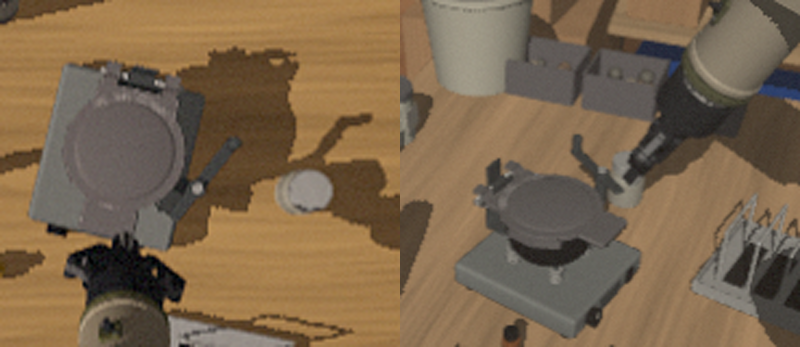

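The lever now points up-right, top crop (235,145), so it is swung fully round and clear of the lid. A frontal tilt is limited by joint 2, so I'll hook the lip with a finger tilted sideways from the left.

```bash
cat >> h.py <<'E'
def side(a=45):
    a=np.radians(a); zt=-np.sin(a)*UY-np.cos(a)*UZ; yt=UX; return np.stack([np.cross(yt,zt),yt,zt],1)
def hook(th,dy=0,dn=0,a=45,s=28,lx=172):
    t=np.radians(th); n=np.array([-np.sin(t),-np.cos(t)]); P=np.array([85,131])+lx*np.array([-np.cos(t),np.sin(t)])+4*n
    Q=P+n*(14.5*np.sin(t)+11/np.sin(np.radians(a))*np.cos(t)+dn); return TW(Q[0],Q[1],32+dy)+s*side(a)[:,2]
E
python3 - <<'E'
from h import *
o=get_obs(); p=np.array(o['tool_pos'])*1000
print(hook(0,70),hook(0))
rows([(p+[10,20,90],None),(hook(0,80,0)+[0,0,120],side())])
E
```

```text
[447.11900881 -62.91937041  91.64466094] [ 430.42166678 -130.89877001   91.64466094]
[0.0, 0.0, 0.0] [-46.0, 22.0, -78.0]
[0.934, -0.247, 1.268] [-13.0, 105.0, 3.0]
```

arm_command --pt "0 0 0 -25 12 -40 0" --pt "0 0 0 -46 22 -78 0" --pt "0.93 -0.25 1.27 -13 105 3 0" --pt "0.93 -0.25 1.27 -13 105 3 0" --pt "0.93 -0.25 1.27 -13 105 3 0" --pt "0.93 -0.25 1.27 -13 105 3 0" --pt "0.93 -0.25 1.27 -13 105 3 0" --pt "0.93 -0.25 1.27 -13 105 3 0" --pt "0.93 -0.25 1.27 -13 105 3 0" --pt "0.93 -0.25 1.27 -13 105 3 0" --pt "0.93 -0.25 1.27 -13 105 3 0" --pt "0.93 -0.25 1.27 -13 105 3 0" --pt "0.93 -0.25 1.27 -13 105 3 0" --pt "0.93 -0.25 1.27 -13 105 3 0" --pt "0.93 -0.25 1.27 -13 105 3 0" --pt "0.93 -0.25 1.27 -13 105 3 0"

```text
t: 6.15
tool_pos: [0.4516, -0.0527, 0.212]
eef_rot: [1.993, 1.556, -0.822]
ft_force: [0.1, -0.4, -0.8]
grip_width: -0.0001
grasp_force: 0.0
```

Run:
```python
from h import *
state(); print(side().round(3).tolist(),hook(0,80,0)+[0,0,120])
rows([(hook(0,70,4),side()),(hook(0,0,4),side()),(hook(3),side()),(hook(15),side())])
```

```text
t 6.15 tcp [451.6 -52.7 212. ] F [ 0.1 -0.4 -0.8] w -0.00010230891881727926 gf 0.0 j [ 0.28  0.09  1.77 -0.67  1.7   0.58]
[[0.174, 0.971, -0.165], [0.684, -0.239, -0.689], [-0.709, 0.007, -0.706]]
[[0.169, 0.971, -0.169], [0.687, -0.239, -0.687], [-0.707, 0.0, -0.707]] [449.50434339 -53.20802761 211.64466094]
[0.004, 0.002, -0.006] [80.0, -3.0, 96.0]
[0.004, 0.002, -0.006] [31.0, -3.0, 145.0]
[0.004, 0.002, -0.006] [22.0, -3.0, 137.0]
[0.004, 0.002, -0.006] [-2.0, -2.0, 113.0]
```

arm_command --pt "0 0 0 30 -1 35 0" --pt "0 0 0 60 -2 70 0" --pt "0 0 0 80 -3 96 0" --pt "0 0 0 80 -3 96 0" --pt "0 0 0 62 -3 114 0" --pt "0 0 0 45 -3 131 0" --pt "0 0 0 31 -3 145 0" --pt "0 0 0 31 -3 145 0"

```text
t: 6.95
tool_pos: [0.43, -0.1319, 0.0901]
eef_rot: [1.991, 1.559, -0.816]
ft_force: [0.1, -0.1, 0.3]
grip_width: -0.0001
grasp_force: 0.0
```

Run:
```python
from h import *
state(); 
im,d=snap('top'); a=cv2.resize(im[130:260,230:380,::-1],(400,347),interpolation=cv2.INTER_CUBIC)
im,d=snap('side');b=cv2.resize(im[60:220,200:384,::-1],(400,347),interpolation=cv2.INTER_CUBIC)
cv2.imwrite('pics/s3.png',np.hstack([a,b]))
rows([(hook(t),side()) for t in (2,5,9,13,18,23,28,33,38,43,48,53,58,63,68,72,76,80,84,87,90,92,93)])
```

```text
t 6.95 tcp [ 430.  -131.9   90.1] F [ 0.1 -0.1  0.3] w -0.00013666505464149083 gf 0.0 j [ 0.14  0.15  1.95 -0.73  1.43  0.64]
[[0.173, 0.972, -0.161], [0.686, -0.236, -0.689], [-0.707, 0.009, -0.707]]
[0.009, -0.001, -0.005] [-6.0, -1.0, -5.0]
[0.009, -0.001, -0.005] [-12.0, -1.0, -11.0]
[0.009, -0.001, -0.005] [-20.0, -1.0, -19.0]
[0.009, -0.001, -0.005] [-28.0, -1.0, -27.0]
[0.009, -0.001, -0.005] [-38.0, 1.0, -37.0]
[0.009, -0.001, -0.005] [-47.0, 5.0, -47.0]
[0.009, -0.001, -0.005] [-57.0, 9.0, -57.0]
[0.009, -0.001, -0.005] [-67.0, 15.0, -66.0]
[0.009, -0.001, -0.005] [-76.0, 22.0, -76.0]
[0.009, -0.001, -0.005] [-85.0, 30.0, -85.0]
[0.009, -0.001, -0.005] [-94.0, 39.0, -93.0]
[0.009, -0.001, -0.005] [-102.0, 50.0, -101.0]
[0.009, -0.001, -0.005] [-109.0, 61.0, -109.0]
[0.009, -0.001, -0.005] [-116.0, 74.0, -115.0]
[0.009, -0.001, -0.005] [-122.0, 87.0, -121.0]
[0.009, -0.001, -0.005] [-126.0, 99.0, -125.0]
[0.009, -0.001, -0.005] [-129.0, 111.0, -128.0]
[0.009, -0.001, -0.005] [-132.0, 123.0, -131.0]
[0.009, -0.001, -0.005] [-134.0, 136.0, -133.0]
[0.009, -0.001, -0.005] [-136.0, 145.0, -135.0]
[0.009, -0.001, -0.005] [-136.0, 155.0, -135.0]
[0.009, -0.001, -0.005] [-137.0, 162.0, -136.0]
[0.009, -0.001, -0.005] [-137.0, 165.0, -136.0]
```

View pics/s3.png

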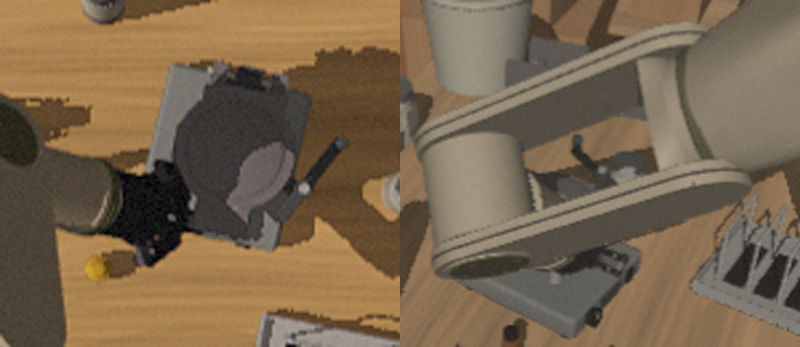

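The fingertips are at about (195,205) in the top crop, under the lip's left edge. Now I raise the lid part-way.

arm_command --pt "0 0 0 -6 -1 -5 0" --pt "0 0 0 -12 -1 -11 0" --pt "0 0 0 -20 -1 -19 0" --pt "0 0 0 -28 -1 -27 0" --pt "0 0 0 -38 1 -37 0" --pt "0 0 0 -47 5 -47 0" --pt "0 0 0 -57 9 -57 0" --pt "0 0 0 -67 15 -66 0" --pt "0 0 0 -76 22 -76 0" --pt "0 0 0 -85 30 -85 0" --pt "0 0 0 -94 39 -93 0" --pt "0 0 0 -102 50 -101 0" --pt "0 0 0 -106 55 -105 0"

```text
t: 8.35
tool_pos: [0.4833, -0.1448, 0.2385]
eef_rot: [1.991, 1.56, -0.817]
ft_force: [-0.6, 0.9, -1.3]
grip_width: 0.0002
grasp_force: 0.6
```

Run:
```python
from h import *
state(); 
im,d=snap('top'); a=cv2.resize(im[130:260,230:380,::-1],(400,347),interpolation=cv2.INTER_CUBIC)
im,d=snap('side');b=cv2.resize(im[60:220,200:384,::-1],(400,347),interpolation=cv2.INTER_CUBIC)
cv2.imwrite('pics/s4.png',np.hstack([a,b]))
rows([(hook(t),side()) for t in (58,62,66,70,73,76,79,82,84,86,88,90,91,92,93)])
```

```text
t 8.35 tcp [ 483.3 -144.8  238.5] F [-0.6  0.9 -1.3] w 0.0002388396664558605 gf 0.5899581662379205 j [ 0.1   0.07  1.74 -0.73  1.63  0.41]
[[0.172, 0.972, -0.161], [0.686, -0.236, -0.688], [-0.707, 0.008, -0.707]]
[0.008, -0.001, -0.004] [-4.0, 6.0, -5.0]
[0.008, -0.001, -0.004] [-9.0, 16.0, -10.0]
[0.008, -0.001, -0.004] [-14.0, 26.0, -15.0]
[0.008, -0.001, -0.004] [-18.0, 38.0, -19.0]
[0.008, -0.001, -0.004] [-21.0, 46.0, -22.0]
[0.008, -0.001, -0.004] [-24.0, 55.0, -25.0]
[0.008, -0.001, -0.004] [-26.0, 64.0, -27.0]
[0.008, -0.001, -0.004] [-28.0, 74.0, -29.0]
[0.008, -0.001, -0.004] [-29.0, 80.0, -30.0]
[0.008, -0.001, -0.004] [-30.0, 87.0, -31.0]
[0.008, -0.001, -0.004] [-31.0, 93.0, -31.0]
[0.008, -0.001, -0.004] [-31.0, 100.0, -32.0]
[0.008, -0.001, -0.004] [-31.0, 103.0, -32.0]
[0.008, -0.001, -0.004] [-31.0, 106.0, -32.0]
[0.008, -0.001, -0.004] [-32.0, 109.0, -32.0]
```

View pics/s4.png

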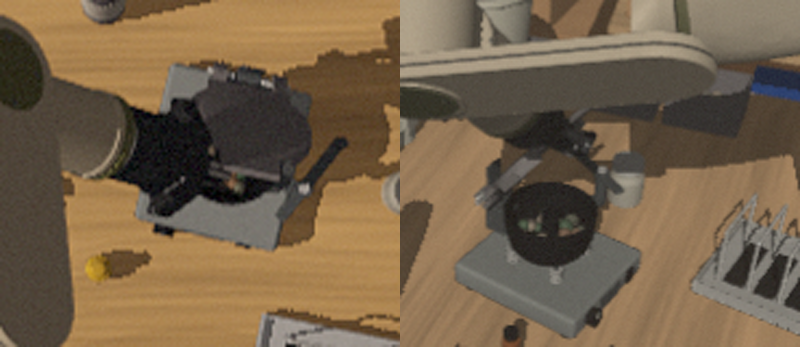

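The lid is raised about 50° and the bowl's contents are visible. Continuing, slower near vertical.

arm_command --pt "0 0 0 -4 6 -5 0" --pt "0 0 0 -9 16 -10 0" --pt "0 0 0 -14 26 -15 0" --pt "0 0 0 -18 38 -19 0" --pt "0 0 0 -21 46 -22 0" --pt "0 0 0 -24 55 -25 0" --pt "0 0 0 -26 64 -27 0" --pt "0 0 0 -28 74 -29 0" --pt "0 0 0 -29 80 -30 0" --pt "0 0 0 -30 87 -31 0" --pt "0 0 0 -31 93 -31 0" --pt "0 0 0 -31 96 -32 0" --pt "0 0 0 -31 100 -32 0" --pt "0 0 0 -31 103 -32 0" --pt "0 0 0 -31 106 -32 0" --pt "0 0 0 -32 109 -32 0" --pt "0 0 0 -32 109 -32 0"

```text
t: 10.15
tool_pos: [0.5877, -0.1701, 0.2829]
eef_rot: [1.991, 1.561, -0.819]
ft_force: [-0.6, 0.1, -0.7]
grip_width: -0.0003
grasp_force: 0.0
```

Run:
```python
from h import *
state(); 
im,d=snap('top'); P=cloud('top',im,d)
m=(P[:,:,2]>.27)&(P[:,:,2]<.35)&(P[:,:,0]>.5)&(P[:,:,0]<.68)&(P[:,:,1]<-.10)
Q=P[m]*1000; L=np.stack([(Q-c0)@UX,(Q-c0)@UY,Q[:,2]],1)
print(len(L),np.round(L[np.argsort(-L[:,2])][:40:2]).tolist())
```

```text
t 10.15 tcp [ 587.7 -170.1  282.9] F [-0.6  0.1 -0.7] w -0.0002601197321878617 gf 0.0 j [ 0.05  0.3   1.4  -0.75  1.68  0.29]
[[0.171, 0.972, -0.162], [0.686, -0.236, -0.688], [-0.707, 0.006, -0.707]]
580 [[75.0, 66.0, 350.0], [128.0, 61.0, 350.0], [71.0, 59.0, 350.0], [116.0, 64.0, 350.0], [126.0, 82.0, 349.0], [129.0, 80.0, 349.0], [123.0, 71.0, 349.0], [64.0, 58.0, 349.0], [28.0, 60.0, 349.0], [132.0, 81.0, 349.0], [121.0, 68.0, 349.0], [117.0, 61.0, 349.0], [115.0, 69.0, 349.0], [17.0, 61.0, 348.0], [29.0, 69.0, 348.0], [49.0, 65.0, 348.0], [128.0, 74.0, 348.0], [112.0, 71.0, 348.0], [37.0, 70.0, 348.0], [63.0, 52.0, 347.0]]
```

Run:
```python
from h import *
z=np.load('top.npz') if 0 else None
im,d=snap('top'); P=cloud('top',im,d)*1000
L=np.stack([(P-c0)@UX,(P-c0)@UY,P[:,:,2]],-1)
m=(L[...,2]>250)&(L[...,2]<330)&(abs(L[...,1])<75)&(L[...,0]>40)&(L[...,0]<150)
for a,b in((-40,-30),(-30,-20),(-20,-10),(-10,0),(0,10),(10,20),(20,30)):
    q=L[m&(L[...,1]>a)&(L[...,1]<b)]; 
    if len(q): print(a,len(q),q[:,0].min().round(),np.median(q[:,0]).round(),q[:,0].max().round(),np.median(q[:,2]).round(),q[:,2].max().round())
```

```text
-40 21 90.0 93.0 101.0 272.0 315.0
-30 32 90.0 94.0 103.0 300.0 315.0
-20 29 91.0 94.0 102.0 295.0 318.0
-10 29 91.0 95.0 102.0 299.0 317.0
0 37 68.0 94.0 102.0 296.0 318.0
10 54 61.0 85.0 102.0 300.0 315.0
20 58 61.0 80.0 102.0 309.0 323.0
```

arm_command --pt "0 0 0 0 2 0 0" --pt "0 0 0 0 4 0 0" --pt "0 0 0 0 6 0 0" --pt "0 0 0 0 6 0 0" --pt "0 0 0 0 3 0 0" --pt "0 0 0 0 -2 0 0" --pt "0 0 0 0 -8 0 0" --pt "0 0 0 0 -14 0 0" --pt "0 0 0 0 -14 0 0"

```text
t: 11.15
tool_pos: [0.5731, -0.1663, 0.2828]
eef_rot: [1.991, 1.562, -0.819]
ft_force: [1.3, 0.7, -0.1]
grip_width: 0.0002
grasp_force: 0.0
```

```bash
cat >> h.py <<'E'
def lidtop():
    im,d=snap('top'); P=cloud('top',im,d)*1000
    L=np.stack([(P-c0)@UX,(P-c0)@UY,P[:,:,2]],-1)
    m=(L[...,2]>250)&(L[...,2]<330)&(abs(L[...,1])<75)&(L[...,0]>40)&(L[...,0]<150)
    for a in range(-50,40,10):
        q=L[m&(L[...,1]>a)&(L[...,1]<a+10)]
        if len(q): t=q[q[:,2]>q[:,2].max()-8]; print(a,len(q),'x all',q[:,0].min().round(),q[:,0].max().round(),'top x',t[:,0].min().round(),t[:,0].max().round(),'z',t[:,2].max().round())
E
python3 - <<'E'
from h import *
state(); lidtop()
E
```

```text
t 11.15 tcp [ 573.1 -166.3  282.8] F [ 1.3  0.7 -0.1] w 0.0001814718926386321 gf 0.0 j [ 0.05  0.26  1.44 -0.75  1.67  0.3 ]
[[0.171, 0.972, -0.162], [0.686, -0.235, -0.688], [-0.707, 0.006, -0.707]]
-50 13 x all 93.0 102.0 top x 93.0 102.0 z 271.0
-40 23 x all 92.0 104.0 top x 100.0 104.0 z 313.0
-30 31 x all 92.0 105.0 top x 99.0 105.0 z 317.0
-20 31 x all 93.0 106.0 top x 99.0 106.0 z 316.0
-10 33 x all 93.0 106.0 top x 99.0 106.0 z 316.0
0 39 x all 55.0 106.0 top x 99.0 106.0 z 318.0
10 60 x all 46.0 106.0 top x 98.0 105.0 z 317.0
20 68 x all 46.0 105.0 top x 47.0 105.0 z 315.0
30 53 x all 42.0 102.0 top x 47.0 90.0 z 330.0
```

The lid rests on the back stop, with its lip top at tumbler x≈102 and z≈315, as expected for about 6°. Now I back off, untilt and go above the lip.

```bash
cat >> h.py <<'E'
def grasp(lean,y=UX):
    a=np.radians(lean); zt=-np.sin(a)*y-np.cos(a)*UZ; yt=np.cos(a)*y-np.sin(a)*UZ; return np.stack([np.cross(yt,zt),yt,zt],1)
E
python3 - <<'E'
from h import *
o=get_obs(); p=np.array(o['tool_pos'])*1000
G=grasp(5.6);T=TW(103,313); print(G.round(2).tolist(),T)
rows([(p-50*UX+20*UY,None),(p-50*UX+20*UY+[0,0,110],None),(T-60*G[:,2],G),(T-15*G[:,2],G),(T+30*G[:,2],G)])
E
```

```text
[[0.24, 0.97, -0.09], [0.97, -0.24, 0.02], [-0.0, -0.1, -1.0]] [ 612.02683083 -188.06894613  313.        ]
[0.0, 0.0, 0.0] [14.0, -50.0, -14.0]
[0.0, 0.0, 0.0] [-64.0, -49.0, -92.0]
[0.1, 0.785, -0.038] [-72.0, 49.0, -55.0]
[0.1, 0.785, -0.038] [-40.0, 44.0, -23.0]
[0.1, 0.785, -0.038] [-8.0, 40.0, 8.0]
```

arm_command --pt "0 0 0 14 -50 -14 0" --pt "0 0 0 14 -50 -14 0" --pt "0 0 0 -20 -50 -50 0" --pt "0 0 0 -64 -49 -92 30" --pt "0.1 0.785 -0.038 -80 -49 -92 60" --pt "0.1 0.785 -0.038 -80 -49 -92 60" --pt "0.1 0.785 -0.038 -80 -49 -92 60" --pt "0.1 0.785 -0.038 -80 -49 -92 60" --pt "0.1 0.785 -0.038 -80 -49 -92 60" --pt "0.1 0.785 -0.038 -80 -49 -92 60" --pt "0.1 0.785 -0.038 -76 0 -65 60" --pt "0.1 0.785 -0.038 -72 49 -55 60" --pt "0.1 0.785 -0.038 -72 49 -55 60" --pt "0.1 0.785 -0.038 -72 49 -55 60"

```text
t: 12.6
tool_pos: [0.6185, -0.1903, 0.3694]
eef_rot: [-2.407, -1.887, 0.096]
ft_force: [0.1, 0.2, 0.2]
grip_width: 0.06
grasp_force: 0.0
```

Run:
```python
from h import *
state()
im,d=snap('side');b=cv2.resize(im[0:220,170:384,::-1],(583,600),interpolation=cv2.INTER_CUBIC)
cv2.imwrite('pics/s5.png',b)
G=grasp(5.6);T=TW(103,313)
rows([(T-60*G[:,2],G),(T+30*G[:,2],G)])
print([((proj('side',TW(103,313,y)/1000)-[170,0])*583/214).round() for y in(-32,32)])
```

```text
t 12.6 tcp [ 618.5 -190.3  369.4] F [0.1 0.2 0.2] w 0.05995617862167846 gf 0.0 j [-0.37  0.36  0.98 -0.01  1.91 -0.13]
[[0.239, 0.966, -0.1], [0.971, -0.238, 0.025], [0.001, -0.103, -0.995]]
[-0.002, -0.0, -0.0] [0.0, -1.0, -0.0]
[-0.002, -0.0, -0.0] [0.0, -0.0, 90.0]
[array([207., 222.]), array([168., 247.])]
```

View pics/s5.png

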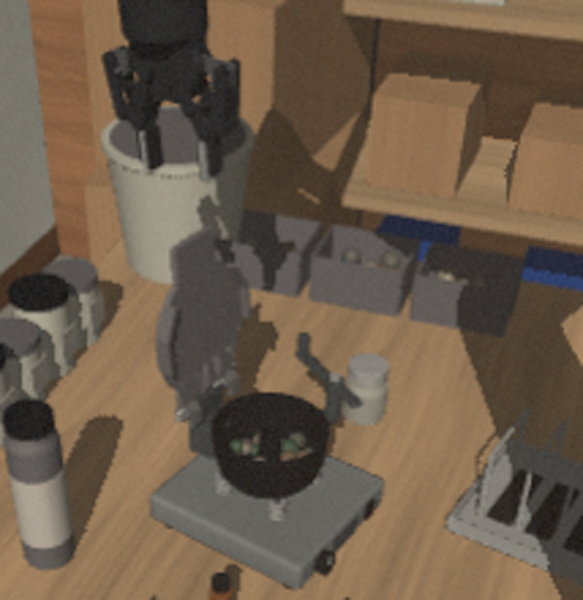

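The lid is upright with its lip top edge from about (172,250) to (212,235), between the fingers' tips above at (150,170) and (205,175). Now I descend, close gently, then check.

arm_command --pt "0 0 0 0 0 40 60" --pt "0 0 0 0 0 70 60" --pt "0 0 0 0 0 90 60" --pt "0 0 0 0 0 90 60" --pt "0 0 0 0 0 90 30" --pt "0 0 0 0 0 90 15" --pt "0 0 0 0 0 90 6" --pt "0 0 0 0 0 90 0" --pt "0 0 0 0 0 90 0" --pt "0 0 0 0 0 90 0" --pt "0 0 0 0 0 90 0" --force 40

```text
t: 13.75
tool_pos: [0.6103, -0.1879, 0.2852]
eef_rot: [-2.413, -1.891, 0.09]
ft_force: [-1.2, 1.1, 7.0]
grip_width: 0.0073
grasp_force: 40.3
```

Run:
```python
from h import *
state(); o=get_obs(); print(o['torque']); p=np.array(o['tool_pos'])*1000
Rm=R.from_rotvec(o['eef_rot']).as_matrix()
# straighten to lean 3 deg about hinge axis (85,128)
H=TW(85,128); a=np.radians(2.5); rot=R.from_rotvec(-UY*a)
p2=H+rot.apply(p-H); R2=rot.as_matrix()@Rm; print(R2.round(3).tolist())
rows([(p2,R2)]+[(p2+[0,0,z],R2) for z in(10,20,30,45)])
```

```text
t 13.75 tcp [ 610.3 -187.9  285.2] F [-1.2  1.1  7. ] w 0.0072898597968468004 gf 40.282693058252335 j [-0.37  0.32  1.18 -0.01  1.74 -0.13]
[[0.239, 0.967, -0.092], [0.971, -0.238, 0.023], [-0.0, -0.095, -0.996]]
[ 0.05807355  0.09193722 -0.36303099]
[[0.239, 0.97, -0.05], [0.971, -0.239, 0.012], [-0.0, -0.051, -0.999]]
[-0.044, 0.0, 0.0] [-0.0, -7.0, 0.0]
[-0.044, 0.0, 0.0] [-0.0, -8.0, -10.0]
[-0.044, 0.0, 0.0] [-0.0, -9.0, -20.0]
[-0.044, 0.0, 0.0] [-0.0, -10.0, -30.0]
[-0.044, 0.0, 0.0] [-0.0, -11.0, -45.0]
```

arm_command --pt "-0.022 0 0 0 -4 0 0" --pt "-0.044 0 0 0 -7 0 0" --pt "-0.044 0 0 0 -7 0 0" --pt "-0.044 0 0 0 -7.5 -5 0" --pt "-0.044 0 0 0 -8 -10 0" --pt "-0.044 0 0 0 -8.5 -15 0" --pt "-0.044 0 0 0 -9 -20 0" --pt "-0.044 0 0 0 -9.5 -25 0" --pt "-0.044 0 0 0 -10 -30 0" --pt "-0.044 0 0 0 -10.5 -36 0" --pt "-0.044 0 0 0 -11 -45 0" --pt "-0.044 0 0 0 -11 -45 0" --pt "-0.044 0 0 0 -11 -45 0" --force 60

```text
t: 15.05
tool_pos: [0.6034, -0.1861, 0.3296]
eef_rot: [-2.439, -1.912, 0.051]
ft_force: [0.0, 1.3, -4.8]
grip_width: 0.0067
grasp_force: 59.1
```

Run:
```python
from h import *
state(); o=get_obs(); print(o['torque'])
im,d=snap('top'); P=cloud('top',im,d)*1000
z=P[...,2]
m=(z>120)&(z<290)&(abs(P[...,0]-600)<60)&(abs(P[...,1]+185)<80); q=P[m]
L=np.stack([(q-c0)@UX,(q-c0)@UY,q[:,2]],1)
for a in range(-80,80,20):
    t=L[(L[:,1]>a)&(L[:,1]<a+20)]
    if len(t): print(a,len(t),np.percentile(t,[5,50,95],axis=0).round().tolist())
im,d=snap('side');b=cv2.resize(im[0:220,120:384,::-1],(720,600),interpolation=cv2.INTER_CUBIC)
cv2.imwrite('pics/s6.png',b)
```

```text
t 15.05 tcp [ 603.4 -186.1  329.6] F [ 0.   1.3 -4.8] w 0.0066710322260322245 gf 59.08352393656969 j [-0.38  0.25  1.17 -0.01  1.77 -0.14]
[[0.239, 0.97, -0.052], [0.971, -0.238, 0.013], [0.0, -0.053, -0.999]]
[ 0.00580977 -0.07260162  0.00794305]
-80 27 [[76.0, -71.0, 232.0], [83.0, -68.0, 271.0], [92.0, -61.0, 287.0]]
-60 55 [[45.0, -56.0, 128.0], [85.0, -46.0, 234.0], [88.0, -41.0, 285.0]]
-40 37 [[45.0, -39.0, 123.0], [84.0, -35.0, 231.0], [87.0, -23.0, 286.0]]
-20 40 [[57.0, -17.0, 122.0], [81.0, -7.0, 134.0], [88.0, -1.0, 207.0]]
0 91 [[59.0, 1.0, 124.0], [85.0, 10.0, 200.0], [88.0, 19.0, 280.0]]
20 23 [[56.0, 20.0, 128.0], [85.0, 23.0, 240.0], [89.0, 26.0, 288.0]]
40 1 [[95.0, 59.0, 287.0], [95.0, 59.0, 287.0], [95.0, 59.0, 287.0]]
60 25 [[77.0, 61.0, 248.0], [83.0, 64.0, 279.0], [94.0, 67.0, 287.0]]
```

View pics/s6.png

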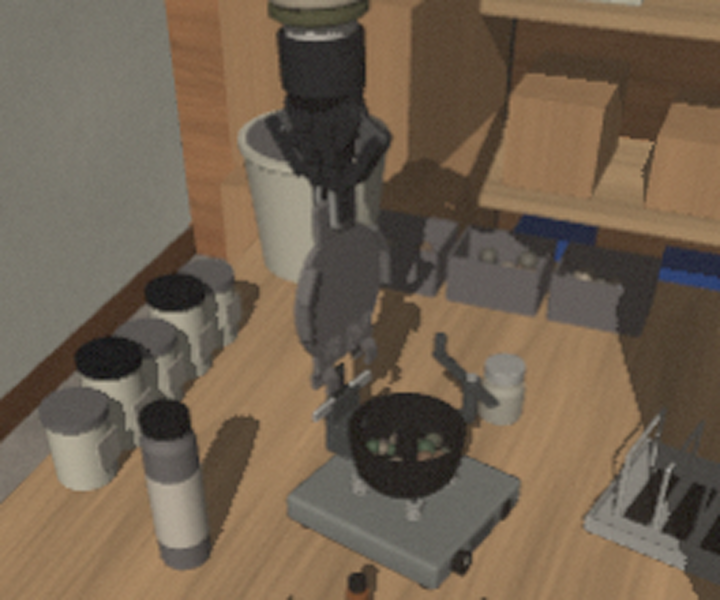

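The lid hangs upright, about 44 mm clear of its pins, with the knuckles at (318,380) and (365,355) above the bracket. Now the carry to above the free slot.

```bash
cat >> h.py <<'E'
ry=np.radians(-1.3); RX=np.array([np.cos(ry),np.sin(ry),0])
E
python3 - <<'E'
from h import *
print(at_z('top',205,194.25,.015))
G=grasp(-0.4,RX)
rows([(np.array([502,200,335]),G)])
E
```

```text
[0.50121117 0.19839571 0.015     ]
[-0.061, -0.006, -0.218] [351.0, -190.0, 4.0]
```

arm_command --pt "-0.004 0 -0.015 20 -11 -5 0" --pt "-0.01 0 -0.03 47 -25 -6 0" --pt "-0.015 -0.001 -0.05 75 -41 -6 0" --pt "-0.02 -0.002 -0.07 103 -56 -6 0" --pt "-0.025 -0.003 -0.09 131 -71 -6 0" --pt "-0.03 -0.003 -0.11 159 -86 -5 0" --pt "-0.035 -0.003 -0.13 187 -101 -4 0" --pt "-0.04 -0.004 -0.145 215 -116 -3 0" --pt "-0.045 -0.004 -0.16 243 -131 -2 0" --pt "-0.05 -0.005 -0.18 271 -147 0 0" --pt "-0.055 -0.005 -0.195 299 -162 2 0" --pt "-0.061 -0.006 -0.21 325 -176 3 0" --pt "-0.061 -0.006 -0.218 342 -185 4 0" --pt "-0.061 -0.006 -0.218 351 -190 4 0" --pt "-0.061 -0.006 -0.218 351 -190 4 0" --pt "-0.061 -0.006 -0.218 351 -190 4 0"

```text
t: 16.75
tool_pos: [0.5026, 0.1995, 0.3353]
eef_rot: [2.243, 2.191, 0.006]
ft_force: [0.6, -0.1, -3.2]
grip_width: 0.0071
grasp_force: 59.1
```

Run:
```python
from h import *
state()
im,d=snap('side');b=cv2.resize(im[80:340,100:380,::-1],(646,600),interpolation=cv2.INTER_CUBIC)
P=cloud('side',im,d)*1000
m=(P[...,2]>170)&(P[...,2]<300)&(abs(P[...,0]-502)<40)&(abs(P[...,1]-200)<90);q=P[m]
for z0 in range(170,300,20):
    t=q[(q[:,2]>z0)&(q[:,2]<z0+20)]
    if len(t): print(z0,len(t),np.percentile(t,[3,50,97],axis=0).round().tolist())
# rack pad seen from the side: black strip ray hits
o=get_obs(); p=np.array(o['tool_pos'])*1000; ax=p-[0,0,158]
fac=600/260
for nm,w in dict(padc=[502,200,15],h1=[480,147,112],h2=[480,252,112],h3=[524,147,112],h4=[524,252,112]).items():
    u=(proj('side',np.array(w)/1000)-[100,80])*fac; cv2.circle(b,tuple(int(t) for t in u),3,(0,0,255),-1)
for y in(-35,35):
    u=(proj('side',(ax+[0,y,0])/1000)-[100,80])*fac; cv2.circle(b,tuple(int(t) for t in u),3,(0,255,0),-1)
cv2.imwrite('pics/s7.png',b)
G=grasp(-.4,RX)
rows([(np.array([502,200,z]),G) for z in(186,184,182)])
```

```text
t 16.75 tcp [502.6 199.5 335.3] F [ 0.6 -0.1 -3.2] w 0.007062623327716997 gf 59.084007292985916 j [ 0.29 -0.06  1.49 -0.    1.7   0.31]
[[0.023, 1.0, 0.007], [1.0, -0.023, -0.001], [-0.001, 0.007, -1.0]]
170 124 [[490.0, 155.0, 171.0], [495.0, 227.0, 183.0], [515.0, 240.0, 189.0]]
190 171 [[498.0, 151.0, 191.0], [499.0, 205.0, 200.0], [506.0, 245.0, 209.0]]
210 169 [[498.0, 148.0, 211.0], [499.0, 202.0, 220.0], [501.0, 248.0, 229.0]]
230 232 [[490.0, 131.0, 231.0], [499.0, 197.0, 241.0], [503.0, 266.0, 249.0]]
250 304 [[488.0, 130.0, 251.0], [498.0, 197.0, 260.0], [504.0, 267.0, 269.0]]
270 306 [[490.0, 131.0, 271.0], [498.0, 203.0, 280.0], [506.0, 267.0, 290.0]]
290 154 [[489.0, 140.0, 290.0], [498.0, 211.0, 295.0], [506.0, 260.0, 300.0]]
[0.0, 0.001, -0.001] [1.0, -2.0, 149.0]
[0.0, 0.001, -0.001] [1.0, -2.0, 151.0]
[0.0, 0.001, -0.001] [1.0, -2.0, 153.0]
```

View pics/s7.png

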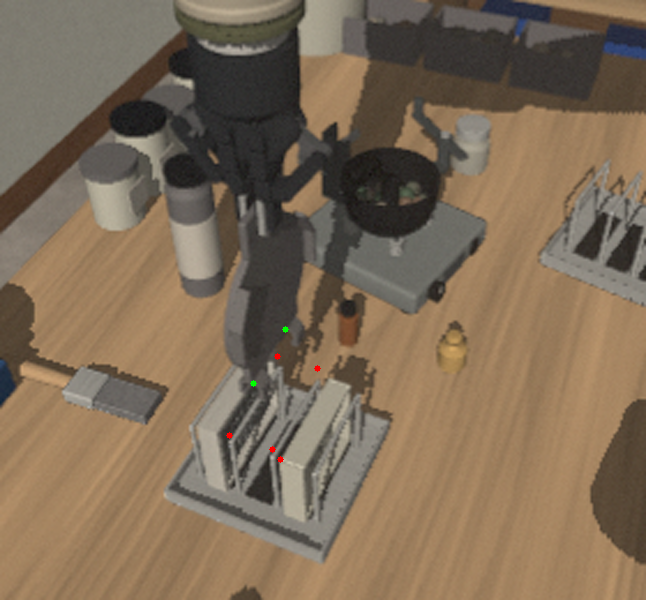

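The lid hangs vertically over the middle slot. The green knuckle dots sit on the knuckles, at about (255,385) and (286,330), and the hoop dots match the wires. Lowering.

arm_command --pt "0 0 0 1 -1 20 0" --pt "0 0 0 1 -1 45 0" --pt "0 0 0 1 -1 70 0" --pt "0 0 0 1 -1 90 0" --pt "0 0 0 1 -1 110 0" --pt "0 0 0 1 -1 125 0" --pt "0 0 0 1 -1 135 0" --pt "0 0 0 1 -1 140 0" --pt "0 0 0 1 -1 144 0" --pt "0 0 0 1 -1 144 0" --pt "0 0 0 1 -1 144 0"

```text
t: 17.9
tool_pos: [0.503, 0.2012, 0.1922]
eef_rot: [2.242, 2.192, 0.009]
ft_force: [-0.9, 0.7, -3.5]
grip_width: 0.0069
grasp_force: 59.1
```

arm_command --pt "0 0 0 0 0 1 0" --pt "0 0 0 0 0 2 0" --pt "0 0 0 0 0 3 0" --pt "0 0 0 0 0 4 0" --pt "0 0 0 0 0 5 0" --pt "0 0 0 0 0 5 0"

```text
t: 18.5
tool_pos: [0.5024, 0.201, 0.1862]
eef_rot: [2.243, 2.192, 0.007]
ft_force: [-0.4, 0.5, -3.5]
grip_width: 0.0074
grasp_force: 59.1
```

arm_command --pt "0 0 0 0 0 1 0" --pt "0 0 0 0 0 1 0" --pt "0 0 0 0 0 2 0" --pt "0 0 0 0 0 2 0"

```text
t: 18.9
tool_pos: [0.5025, 0.201, 0.1843]
eef_rot: [2.243, 2.192, 0.007]
ft_force: [-0.3, -0.1, -4.1]
grip_width: 0.007
grasp_force: 59.1
```

arm_command --pt "0 0 0 0 0 1 0" --pt "0 0 0 0 0 1 0" --pt "0 0 0 0 0 1 0"

```text
t: 19.2
tool_pos: [0.503, 0.2012, 0.1842]
eef_rot: [2.242, 2.192, 0.009]
ft_force: [-1.1, 0.1, 2.7]
grip_width: 0.0069
grasp_force: 60.0
```

The knuckles are on the strip: the wrist force went from -3.5 to +2.7 N. Releasing slowly.

arm_command --pt "0 0 0 0 0 0 9" --pt "0 0 0 0 0 0 12" --pt "0 0 0 0 0 0 16" --pt "0 0 0 0 0 0 24" --pt "0 0 0 0 0 0 36" --pt "0 0 0 0 0 0 50" --pt "0 0 0 0 0 0 50" --force 20

```text
t: 19.9
tool_pos: [0.5026, 0.201, 0.1834]
eef_rot: [2.243, 2.192, 0.007]
ft_force: [-0.1, -0.5, 0.5]
grip_width: 0.0502
grasp_force: 0.0
```

arm_command --pt "0 0 0 0 0 -20 50" --pt "0 0 0 0 0 -60 50" --pt "0 0 0 0 0 -110 50" --pt "0 0 0 0 0 -150 50" --pt "0 0 0 -100 0 -170 50" --pt "0 0 0 -150 0 -170 50" --pt "0 0 0 -150 0 -170 50" --pt "0 0 0 -150 0 -170 50" --pt "0 0 0 -150 0 -170 50"

```text
t: 20.8
tool_pos: [0.4981, 0.05, 0.3538]
eef_rot: [2.246, 2.188, 0.008]
ft_force: [0.9, 0.1, -0.3]
grip_width: 0.0499
grasp_force: 0.0
```

Run:
```python
from h import *
state()
im,d=snap('side');b=cv2.resize(im[120:340,100:380,::-1],(764,600),interpolation=cv2.INTER_CUBIC);cv2.imwrite('pics/s8.png',b)
P=cloud('side',im,d)*1000
m=(P[...,2]>118)&(P[...,2]<240)&(abs(P[...,0]-502)<50)&(abs(P[...,1]-200)<90);q=P[m]
for z0 in range(120,240,20):
    t=q[(q[:,2]>z0)&(q[:,2]<z0+20)]
    if len(t): print(z0,len(t),np.percentile(t,[3,50,97],axis=0).round().tolist())
```

```text
t 20.8 tcp [498.1  50.  353.8] F [ 0.9  0.1 -0.3] w 0.04987746863766755 gf 0.0 j [-0.   -0.16  1.56 -0.    1.74  0.02]
[[0.026, 1.0, 0.008], [1.0, -0.026, -0.001], [-0.0, 0.008, -1.0]]
120 209 [[489.0, 133.0, 121.0], [499.0, 207.0, 130.0], [507.0, 268.0, 139.0]]
140 236 [[491.0, 145.0, 141.0], [500.0, 222.0, 150.0], [507.0, 261.0, 159.0]]
160 163 [[496.0, 156.0, 160.0], [500.0, 211.0, 167.0], [507.0, 250.0, 179.0]]
180 116 [[499.0, 170.0, 181.0], [500.0, 206.0, 190.0], [505.0, 231.0, 200.0]]
200 123 [[499.0, 170.0, 201.0], [502.0, 203.0, 209.0], [507.0, 230.0, 211.0]]
```

View pics/s8.png

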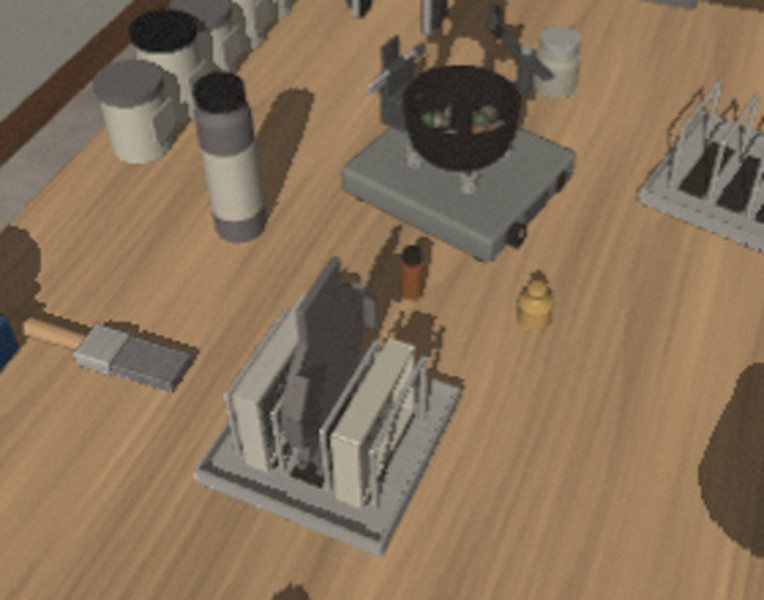

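The lid stands upright in the middle slot, around (325,370), with its top at z≈211 and centred. The gear, vial, weight, bottle and lever (510,45) are undisturbed. I'll hand in now.

```bash
python3 -c "
from workcell import *
print(close_job())"
```

```text
the job is handed in; nothing more can be done
None
```

The lid stands upright on the strip in the rack's free middle slot, with the lever swung fully clear and nothing else visibly moved; I handed the job in at about 21 s and got no verdict back.

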